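Park the free-running slide carriage at the pointer

ROBOT

A 6-joint arm with a two-finger parallel gripper is mounted at the origin on the work surface. World frame = base frame: x ahead of the robot, y to its left, z up, the work surface at z = 0. Lengths are in m, angles in rad, forces in N, time in s.
With the tool pointing down it reaches from about 0.3 to 0.95 m from the base axis. Payload 3.1 kg.
Tool frame: the origin (TCP) lies at the very end of the fingers, on their centre line; the grasp point (between the pads) lies 19 mm behind it; z points along the fingers, y is the line along which they close (so a half turn about z gives the same grasp; the last joint's range is limited). The gripper opens to 85 mm and grips with 20 to 120 N. Pads are 22 mm wide; open, the fingers measure 114 mm over their backs; the gripper's body (76 mm by 85 mm) begins 54 mm behind the grasp point. The pads swing forward as they close: fully open they stand 13 mm farther back than shut.
Start: joints at [-1.22, 0.308, 1.634, -0, 1.2, -0.07], TCP at [0.255, -0.57, 0.231] pointing down, gripper open.
Joint ranges: [-3.06, 3.06], [-0.79, 1.96], [0.05, 2.63], [-1.19, 4.34], [0.05, 2.64], [-2.94, 2.94]. Speed limits (rad/s): [2.79, 2.79, 3.14, 3.14, 3.14, 3.14].

INTERFACE

Orientations are given as a rotation vector (axis times angle).
In Python, from rig import ctrl gives the robot as it stands. The module is installed in compiled form; this text tells all that it offers.
- The arm moves only by the tool play_rows, never from a script. Its argument "series" is text: rows parted by semicolons, each of 7 numbers parted by spaces: the shift along the tool's x, y, z in m, then the turn, a rotation vector about the tool's x, y, z in degrees, then the opening, from 0 (shut) to 1 (fully open). In form: tx ty tz rx ry rz gripper; .... A call has exactly 10 rows; each row is the pose to reach, as a shift and turn from the pose commanded when the call began, along the tool's axes at that moment; what a row does not reach only later rows make up. A row lasts 1/12 s, in which the tool goes at most 41.7 mm and 7.16 degrees, less where a joint would pass 70% of its speed; a pose out of reach is approached as far as the arm can. A call with a gripper value outside its range is refused whole. The fingers move at their own pace and stop on an object; "grip_force" is the grip in N (left out, the last holds). Time passes only in rows, so rows that repeat a pose let the fingers close, or fill a call up. It gives the time, the measured TCP pose, the force, the opening and the grip force at its end, in the units of the state.
- ctrl.read_state(): the state, without advancing time (a new reading comes with each control period).
- ctrl.camera(name): name is "scene" or "top"; returns the picture (420x560x3 uint8, blue, green, red); there is no depth.
- ctrl.calibration(name): a dict with "vfov" (degrees; the focal length in pixels is half the picture's height over the tangent of half this angle, whatever the lens; pixels are square), "cx", "cy" (the principal point, pixels), "rvec" (rotation vector, rad) and "tvec" (3), from world to camera coordinates, as OpenCV has them. Camera axes: x right, y down, z forward; pixel columns grow to the right and rows downward; lengths in m; the calibration is good to about 2 mm. A picture is of the moment at which its call begins. calibration takes no time and is no camera call.
- ctrl.finish_job(): hands the job in; it is judged then, once.
Trained networks look in the newest picture that a camera, given by its name, has taken for a name from the list of things; names that differ only in an ending like _2 or _b are one class to them, and where a whole thing is asked for, a point or a joint stands for the part that bears it (a point fixed in the world has none). Each returns a list of dicts, best first, with "p" (0 to 1); they miss things now and then, are a little off and sometimes report something else, mostly with a low value. They report only what shows in the picture. A call takes as long as a camera call.
- ctrl.outline_of(name, camera): "mask" (420x560 bool, what is visible of it) and "location" ([column, row] in pixels, amid what is visible of it).
The state is a dict: "t": time; "joint_pos": joint angles; "dq": joint speeds; "joint_efforts": joint torques, N m; "tcp_pos": TCP position; "ee_rot": TCP orientation; "contact_force": force on the tool from outside, world axes, zero at the start; "torque": the same for the moment, N m; "grip_width": opening from 0.0 (shut) to 1.0 (fully open); "gripper_force": force on a finger pad.
Only numpy, scipy, OpenCV 4.12 (cv2) and the standard library are available. Lean on these libraries where they do the work, as an engineer would, in place of code of your own. Each camera call takes 0.05 s, during which the arm holds its last target. There are 200 camera calls.

TASK

Bring the heavy green carriage along its rails to the red pointer and leave it standing there at rest, its yellow index tab in line with the pointer, with the hand clear of it. It runs almost without friction: push and brake it gently with the fingers against its two sprung orange buffers only, touch no other part of it, let it strike neither end stop, and leave everything else on the bench where it is.

Things in the scene. Friction and masses are not known exactly. Their poses are not given: they have to be found in the camera images.
- slide_base: Fixed slide bed: 300 x 940 mm aluminium plate, 12 mm thick, two steel rails. Origin: centre of its underside, on the bench. Its +y (to the robot's left, turned up to 0.12 rad) is the way from start to pointer; the carriage runs along y at bed x = 0. Grey end stops, rubber faces at bed y -415 and +412 mm.
- carriage (a joint): Carriage position (m) along the bed's +y: 0 touching the right stop, 0.46 touching the left stop; carriage centre at bed y = value - 0.23. Moving mass nominally 6.2 kg (in truth -25 to +30 percent), rolling friction only about 0.01 N plus 0.15 N per m/s: it coasts at nearly constant speed.
- deck: Green deck, 220 mm (bed x) x 370 mm (along travel), rigid with the carriage. Origin: carriage centre at bench height; axes as the bed. Deck top 68 mm above the bench; dark blank and clamps up to 122 mm at deck x -66 to -110 mm; grey buffer housings, 124 mm wide, up to 134 mm high, from 142 to 185 mm either side of the centre along y. Not to be touched.
- buffer_left: Orange slippery buffer block at the deck's left (+y) end, 104 mm wide, 40 deep, 75 to 125 mm above the bench, facing -y; pushed to +y it drives the carriage to the pointer. Origin: face centre, deck y +110 mm when free, 100 mm above bench. Yields up to 30 mm on a soft undamped spring, 80 N/m, no preload, then solid. Gap between the buffers 220 mm, open above.
- buffer_right: The same at the right (-y) end, facing +y; origin: face centre, deck y -110 mm when free. Pushed to -y it brakes the carriage (80 N/m, 30 mm).
- index (a point): Outer tip of the yellow index tab on the +x edge of the deck, 135 mm to +x of the carriage centre, at its middle along travel, 60 mm above the bench.
- mark (a point): Edge of the red pointer clamped on the bed's +x edge (bed x 150 mm, 60 mm above the bench); the index tab must stop level with it along the bed's y. Axes as the bed. Block of 30 mm with an upright 5 mm blade. It stands where carriage reads 0.33 to 0.38.
- glue: Yellow glue bottle, 60 mm diameter, 170 mm high, standing at the left; origin under its centre. Leave alone.
- hammer: Hammer lying at the far side of the bench. Leave alone.
- offcut: Pale wood offcut 70 x 160 x 35 mm lying at the far side of the bench. Leave alone.
- screw_cup: Blue cup, 76 mm across, 70 mm high, at the right. Leave alone.

How it is judged:
On the way:
1. the carriage stands at the pointer (within 12 mm along the bed, slower than 8 mm/s) for 2 s (y of index in the frame of mark between -0.012 and 0.012 m and velocity of joint carriage between -0.008 and 0.008 m/s), for 2 s.
At the end, for the whole second after the job is handed in: The index tab is within 12 mm of the pointer along the bed, the carriage is slower than 8 mm/s, and the robot touches nothing of it (all of step 1 and contact force between the arm and slide_base below 0.1 N).
It fails at once if the carriage strikes an end stop (value of joint carriage above 0.457 m or value of joint carriage below 0.003 m).
It fails at once if the robot touches the deck, its housings or the clamped blank (over 1 N) (contact force between the arm and deck above 1 N).
It fails at once if a buffer is hit or pressed with more than 12 N (contact force between the arm and buffer_left above 12 N or contact force between the arm and buffer_right above 12 N).
It fails at once if something else on the bench is moved by more than 20 mm (distance of any of glue, hammer, offcut, screw_cup from where it was at the start of the episode above 0.02 m).
It also fails if it takes over 42 s, if anything falls off the work surface, if the arm or the gripper's body presses on something with over 40 N, if the wrist force passes 120 N, or if a joint passes its speed limit or range.

## Working session

There is one attempt and no reset: what is moved stays moved. The work goes in short steps, Python scripts to look and compute and a tool call to move; the robot and the scene stay as the last step left them, time stands still between calls to the robot, and variables do not carry over. Pictures are saved under pics/ and viewed, at most 10 in all, crops included, and the job is handed in when it is done.

Besides the shell and the picture viewer there is one more tool, called after "Request:" by a JSON object that holds its "op" and its "data". play_rows: Moves the arm, as the interface text tells. Its arguments: {"type":"object","properties":{"series":{"type":"string"},"grip_force":{"type":"number"}},"required":["series"]}

```bash
mkdir -p pics; python3 - <<'E'
from rig import ctrl
import cv2,numpy as np
s=ctrl.read_state();print(s)
for n in("scene","top"):
    im=ctrl.camera(n);cv2.imwrite(f"pics/{n}0.png",im);print(n,ctrl.calibration(n))
    for k in("buffer_left","buffer_right","index","mark","deck"):
        r=ctrl.outline_of(k,n);print(k,[(round(d["p"],2),d["location"],int(d["mask"].sum())) for d in r][:3])
print(ctrl.read_state()["t"])
E
```

```text
{'t': 0.0, 'joint_pos': array([-1.21967793e+00,  3.09027180e-01,  1.63519657e+00,  1.52882518e-05,
        1.19969914e+00, -6.96973621e-02]), 'dq': array([ 0.00160563,  0.00124961, -0.00082729, -0.00020935, -0.00036444,
        0.00036651]), 'joint_efforts': array([-1.23101596e-03, -4.15257347e+01, -2.76662564e+01, -1.92535877e-04,
        1.02475053e-02,  3.57092958e-06]), 'tcp_pos': array([ 0.25501109, -0.56970205,  0.2300285 ]), 'ee_rot': array([-3.07005087e+00, -6.55658442e-01,  4.90838800e-04]), 'contact_force': array([0.12733255, 0.34805581, 0.15158718]), 'torque': array([ 0.0210909 ,  0.00458431, -0.0212535 ]), 'gripper_force': 0.0, 'grip_width': 0.9969311147792109}
scene {'vfov': 46.81519449056633, 'cx': 284.3913486609973, 'cy': 210.88181500420137, 'rvec': array([ 1.82459998,  1.38891445, -0.68791446]), 'tvec': array([-0.15116441, -0.27824605,  2.06103531])}
buffer_left [(0.85, [287.4, 194.7], 412)]
buffer_right [(0.73, [211.0, 206.0], 282)]
index [(0.56, [245.0, 208.2], 5481)]
mark [(0.62, [334.4, 229.1], 150), (0.47, [432.9, 167.4], 617)]
deck [(0.82, [246.3, 205.1], 5364), (0.54, [267.2, 212.6], 16905)]
top {'vfov': 51.810617282075796, 'cx': 279.10054910137137, 'cy': 210.7674103167458, 'rvec': array([ 2.19488275, -2.1748253 ,  0.08234932]), 'tvec': array([-0.02526944,  0.6276949 ,  1.67807992])}
buffer_left [(0.48, [270.9, 239.4], 244)]
buffer_right [(0.69, [340.6, 235.2], 309)]
index [(0.89, [303.7, 241.1], 5248)]
mark [(0.49, [240.7, 200.2], 53)]
deck [(0.65, [305.0, 235.5], 5167)]
0.6
```

View pics/top0.png

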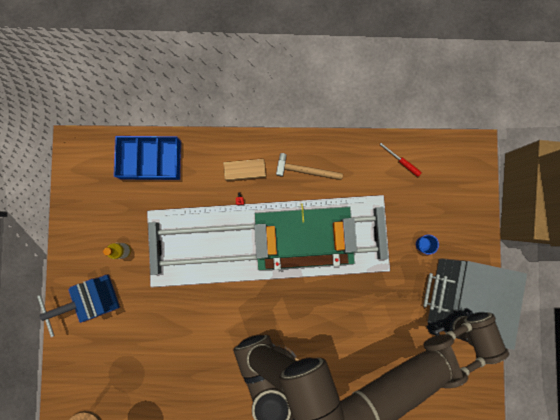

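View pics/scene0.png

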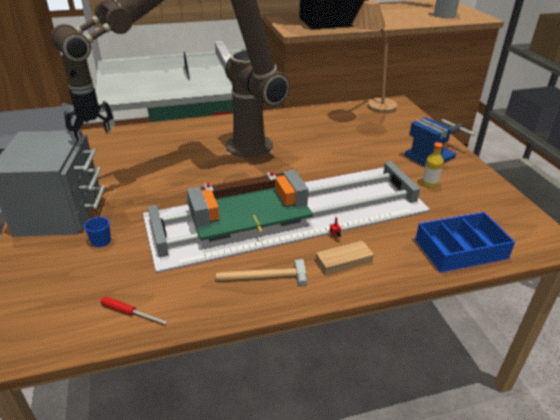

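```bash
python3 - <<'E'
import cv2
im=cv2.imread("pics/top0.png")[130:310,170:410]
cv2.imwrite("pics/top0c.png",cv2.resize(im,None,fx=3.33,fy=3.33,interpolation=cv2.INTER_CUBIC))
E
```

```text
(no output)
```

View pics/top0c.png

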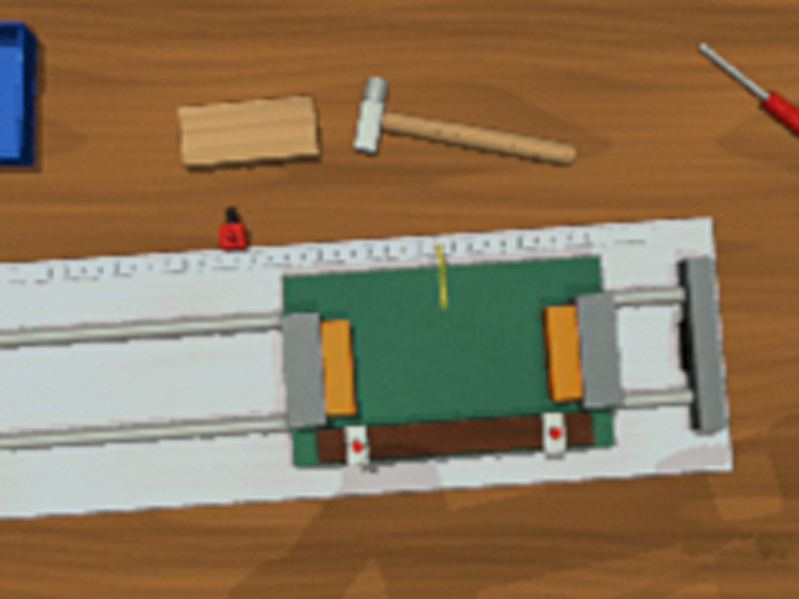

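The top view shows the yellow tab tip at about (302,204) and the red pointer at about (240,200). The bed spans (148,211) to (390,271), with the orange buffers at (271,239) and (341,235). In the scene view the hand hangs behind the drawer box, and the gap between the buffers is open. Next I'll fit the poses.

```bash
cat > h.py <<'E'
from rig import ctrl
import cv2,numpy as np
from scipy.spatial.transform import Rotation as Ro
from scipy.optimize import least_squares
def cam(n):
    c=ctrl.calibration(n);f=210/np.tan(np.radians(c["vfov"]/2))
    return np.array([[f,0,c["cx"]],[0,f,c["cy"]],[0,0,1]]),Ro.from_rotvec(c["rvec"]).as_matrix(),c["tvec"]
def back(n,uv,z):
    K,R,t=cam(n);d=R.T@np.linalg.solve(K,[*uv,1]);o=-R.T@t
    return o+d*(z-o[2])/d[2]
def proj(n,P):
    K,R,t=cam(n);p=(np.atleast_2d(P)@R.T+t)@K.T;return p[:,:2]/p[:,2:]
def tabs(n,im):
    h=cv2.cvtColor(im,cv2.COLOR_BGR2HSV);box=dict(top=(250,255-60,330,230),scene=(180,190,350,260))
    return h
E
python3 - <<'E'
from h import *
for n in("top","scene"):
    im=cv2.imread(f"pics/{n}0.png");h=cv2.cvtColor(im,cv2.COLOR_BGR2HSV)
    w=((h[...,1]<45)&(h[...,2]>165)).astype(np.uint8)
    k,l,st,_=cv2.connectedComponentsWithStats(w)
    roi=(140,190,400,295) if n=="top" else (140,160,435,262)
    best=max(range(1,k),key=lambda i:st[i,4]*(st[i,0]>roi[0] and st[i,1]>roi[1] and st[i,1]+st[i,3]<roi[3]))
    c=cv2.convexHull(np.argwhere(l==best)[:,::-1].astype(np.int32))
    q=cv2.approxPolyN(c,4).reshape(-1,2);print(n,st[best],q.tolist())
    W=np.array([back(n,p,.012) for p in q]);print(W.round(4).tolist(),W.mean(0))
    for nm,lo,hi,r in(("yel",(22,120,90),(34,255,255),(180,190,350,260)),("red",(0,150,90),(8,255,255),(225,185,345,250))):
        m=cv2.inRange(h,lo,hi);M=np.zeros_like(m);M[r[1]:r[3],r[0]:r[2]]=m[r[1]:r[3],r[0]:r[2]]
        print(nm,np.argwhere(M>0)[:,::-1].tolist()[:90])
s=ctrl.read_state();print(Ro.from_rotvec(s["ee_rot"]).as_matrix().round(3))
E
```

```text
top [ 150  252  240   35 3362] [[149, 286], [152, 266], [387, 250], [390, 270]]
[[0.3293, 0.4861, 0.012], [0.407, 0.4768, 0.012], [0.4778, -0.4456, 0.012], [0.3998, -0.4567, 0.012]] [0.40345023 0.01516845 0.012     ]
yel [[301, 204], [302, 206], [302, 207], [302, 208], [302, 209], [302, 210], [302, 211], [302, 212], [302, 213], [303, 213], [303, 214], [303, 215], [302, 216], [303, 216], [302, 217], [303, 217], [302, 218], [303, 218], [302, 219], [303, 219], [303, 220], [303, 221]]
red [[236, 197], [237, 197], [238, 197], [239, 197], [240, 197], [241, 197], [242, 197], [236, 198], [237, 198], [238, 198], [239, 198], [240, 198], [241, 198], [242, 198], [243, 198], [236, 199], [237, 199], [238, 199], [239, 199], [240, 199], [241, 199], [242, 199], [243, 199], [236, 200], [237, 200], [238, 200], [239, 200], [240, 200], [241, 200], [242, 200], [243, 200], [236, 201], [237, 201], [238, 201], [239, 201], [240, 201], [241, 201], [242, 201], [243, 201], [236, 202], [237, 202], [238, 202], [239, 202], [240, 202], [241, 202], [242, 202], [243, 202], [236, 203], [237, 203], [238, 203], [239, 203
[... 1114 characters left out ...]
7], [333, 227], [334, 227], [335, 227], [336, 227], [337, 227], [338, 227], [339, 227], [331, 228], [332, 228], [333, 228], [334, 228], [335, 228], [336, 228], [337, 228], [338, 228], [339, 228], [331, 229], [333, 229], [334, 229], [335, 229], [336, 229], [337, 229], [338, 229], [339, 229], [332, 230], [333, 230], [334, 230], [335, 230], [336, 230], [337, 230], [339, 230], [332, 231], [333, 231], [334, 231], [339, 231], [340, 231], [331, 232], [332, 232], [333, 232], [334, 232], [335, 232], [340, 232], [332, 233], [333, 233], [334, 233], [335, 233], [332, 234], [333, 234], [334, 234], [335, 234], [333, 235], [334, 235]]
[[ 0.913  0.408  0.   ]
 [ 0.408 -0.913 -0.   ]
 [ 0.     0.    -1.   ]]
```

```bash
cat >> h.py <<'E'
A=0.0746;C=np.array([.514,.026,0]);RB=Ro.from_rotvec([0,0,A]).as_matrix()
bed=lambda P:(np.asarray(P)-C)@RB
wor=lambda b:C+RB@np.asarray(b)
def mv(b,closex=True,b0=None):
    "shift in tool axes + rotvec deg to bed point b with tool y along bed x"
    s=ctrl.read_state();R=Ro.from_rotvec(s["ee_rot"]).as_matrix();x=RB[:,0]
    best=None
    for sg in(1,-1):
        y=sg*x;z=np.array([0,0,-1.]);T=np.c_[np.cross(y,z),y,z]
        r=Ro.from_matrix(R.T@T).as_rotvec(degrees=True)
        print("tcp bed",bed(s["tcp_pos"]).round(4),"shift",(R.T@(wor(b)-s["tcp_pos"])).round(4),"rot",r.round(2))
E
python3 - <<'E'
from h import *
print("index top",bed(back("top",(302,203.7),.06)),"scene",bed(back("scene",(260.5,231),.06)))
for z in(.03,.045,.06,.07):print("ptr",z,bed(back("top",(239.5,203),z)),bed(back("top",(239.5,200),z)),bed(back("scene",(335.5,223),z)))
for z in (.06,.08,.1):print(bed(back("scene",(333.5,234),z)))
print("bufL",bed(back("top",(278.5,241),.125)),"bufR",bed(back("top",(334,235),.125)))
for y in(-.47,.47):
  for x in(-.15,.15):print((x,y),proj("top",wor([x,y,.012])).round(1),proj("scene",wor([x,y,.012])).round(1))
print(wor([0,-.1,.09]));mv([0,-.1,.25])
im=cv2.imread("pics/scene0.png")[200:250,230:350];im=cv2.resize(im,None,fx=6,fy=6,interpolation=cv2.INTER_CUBIC);cv2.imwrite("pics/sc0c.png",im)
E
```

```text
index top [ 0.12897765 -0.14346271  0.06      ] scene [ 0.12862079 -0.14197205  0.06      ]
ptr 0.03 [0.15031592 0.0991958  0.03      ] [0.16211777 0.09850128 0.03      ] [0.13278119 0.11320289 0.03      ]
ptr 0.045 [0.14885592 0.09794283 0.045     ] [0.160553   0.09725447 0.045     ] [0.15013892 0.10383289 0.045     ]
ptr 0.06 [0.14739593 0.09668986 0.06      ] [0.15898824 0.09600766 0.06      ] [0.16749665 0.0944629  0.06      ]
ptr 0.07 [0.1464226  0.09585454 0.07      ] [0.15794506 0.09517646 0.07      ] [0.17906848 0.08821623 0.07      ]
[0.21588604 0.06512659 0.06      ]
[0.23799371 0.05326133 0.08      ]
[0.26010138 0.04139607 0.1       ]
bufL [-0.00842563 -0.0436473   0.125     ] bufR [ 1.96233602e-04 -2.49111404e-01  1.25000000e-01]
(-0.15, -0.47) [[389.3 270.1]] [[143.  213.3]]
(0.15, -0.47) [[382.9 194.2]] [[155.8 271.2]]
(-0.15, 0.47) [[149.7 286. ]] [[387.  167.1]]
(0.15, 0.47) [[146.4 209.6]] [[430.6 209.5]]
[ 0.52145308 -0.07372187  0.09      ]
tcp bed [-0.3025 -0.5756  0.2313] shift [ 0.4459 -0.3447 -0.0187] rot [  0.     0.   -70.17]
tcp bed [-0.3025 -0.5756  0.2313] shift [ 0.4459 -0.3447 -0.0187] rot [  0.    -0.   109.83]
```

View pics/sc0c.png

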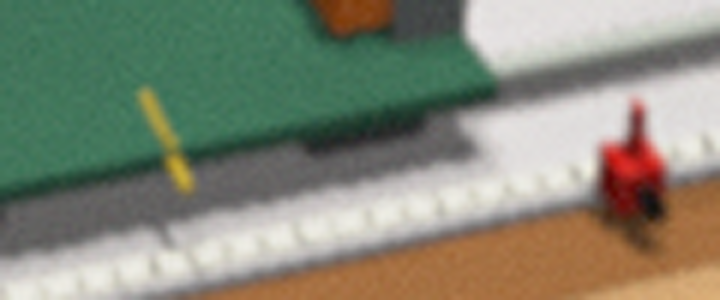

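Request:
{"op": "play_rows", "data": {"series": "0 0 -0.035 0 0 0 0; 0 0 -0.07 0 0 0 0; 0.03 -0.023 -0.08 0 0 -5 0; 0.06 -0.046 -0.08 0 0 -10 0; 0.09 -0.069 -0.08 0 0 -15 0; 0.12 -0.092 -0.08 0 0 -20 0; 0.15 -0.115 -0.08 0 0 -25 0; 0.18 -0.138 -0.08 0 0 -30 0; 0.21 -0.161 -0.08 0 0 -35 0; 0.24 -0.184 -0.08 0 0 -40 0"}}

```text
t: 1.43
tcp_pos: [0.3997, -0.3029, 0.3116]
ee_rot: [2.659, 1.672, 0.001]
contact_force: [1.3, -0.7, -1.2]
grip_width: -0.004
gripper_force: 0.0
```

```bash
python3 - <<'E'
from h import *
mv([0,-.095,.2])
for z in(.06,.075,.09):print(z,proj("scene",wor([.15,.0965,z])),proj("scene",wor([.165,.0965,z])),proj("top",wor([.15,.0965,z])))
print(proj("scene",wor([.135,-.143,.06])))
E
```

```text
tcp bed [-0.1385 -0.3194  0.3116] shift [0.2636 0.0079 0.1115] rot [ 4.000e-02  2.000e-02 -2.994e+01]
tcp bed [-0.1385 -0.3194  0.3116] shift [0.2636 0.0079 0.1115] rot [ 3.0000e-02 -6.0000e-02  1.5006e+02]
0.06 [[333.75583454 219.70852123]] [[335.75014046 222.41702997]] [[239.50948592 202.32520147]]
0.075 [[334.10978574 215.94399735]] [[336.11827011 218.64030666]] [[239.15951648 201.96046284]]
0.09 [[334.46783219 212.13591746]] [[336.49069081 214.81956052]] [[238.803148   201.58905514]]
[[260.81899468 232.29203163]]
```

Request:
{"op": "play_rows", "data": {"series": "0.035 0.001 0 0 0 -5 0; 0.07 0.002 0 0 0 -10 0; 0.105 0.003 0.005 0 0 -15 0; 0.14 0.004 0.015 0 0 -20 0; 0.175 0.005 0.03 0 0 -25 0; 0.21 0.006 0.045 0 0 -30 0; 0.24 0.007 0.065 0 0 -30 0; 0.263 0.008 0.09 0 0 -30 0; 0.263 0.008 0.111 0 0 -30 0; 0.263 0.008 0.111 0 0 -30 0"}}

```text
t: 2.27
tcp_pos: [0.518, -0.0692, 0.1956]
ee_rot: [-2.132, -2.297, 0.008]
contact_force: [-1.4, 0.0, -0.8]
grip_width: 0.0
gripper_force: 0.0
```

```bash
python3 - <<'E'
from h import *
mv([0,-.095,.095]);print(ctrl.read_state()["contact_force"],ctrl.read_state()["t"])
cv2.imwrite("pics/top1.png",ctrl.camera("top")[150:300,180:400].repeat(3,0).repeat(3,1))
cv2.imwrite("pics/sc1.png",ctrl.camera("scene")[130:280,140:360].repeat(3,0).repeat(3,1))
E
```

```text
tcp bed [-0.0031 -0.0952  0.1956] shift [-0.      0.004   0.1005] rot [-0.52 -0.15  0.  ]
tcp bed [-0.0031 -0.0952  0.1956] shift [-0.      0.004   0.1005] rot [   0.24   -0.82 -180.  ]
[-1.36633802  0.01834779 -0.8017274 ] 2.2667
```

View pics/sc1.png

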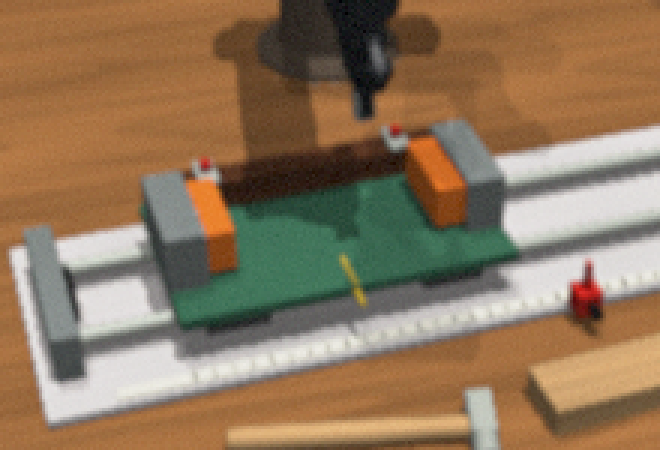

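View pics/top1.png

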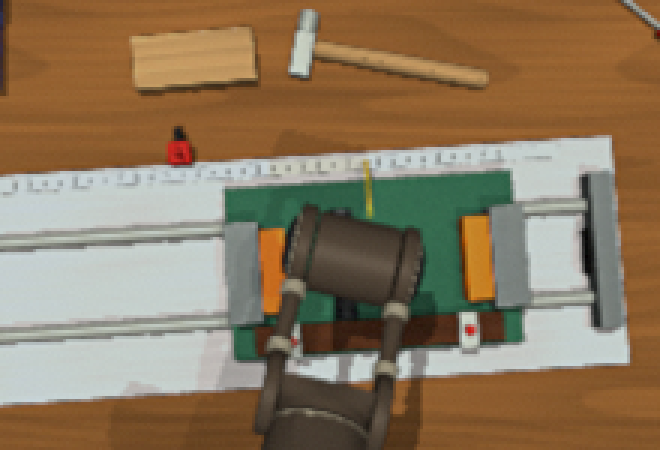

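The carriage hasn't moved: the tab is at about (302,204) in full top-picture pixels, and the pointer is still at (240,200). The shut fingers hang above the gap, so I'm lowering them.

Request:
{"op": "play_rows", "data": {"series": "0 0.003 0.03 0 0 0 0; 0 0.003 0.06 0 0 0 0; 0 0.003 0.085 0 0 0 0; 0 0.003 0.1 0 0 0 0; 0.008 0.003 0.1 0 0 0 0; 0.018 0.003 0.1 0 0 0 0; 0.028 0.003 0.1 0 0 0 0; 0.035 0.003 0.1 0 0 0 0; 0.035 0.003 0.1 0 0 0 0; 0.035 0.003 0.1 0 0 0 0"}}

```text
t: 3.2
tcp_pos: [0.5227, -0.0357, 0.1017]
ee_rot: [2.137, 2.3, 0.002]
contact_force: [-0.3, 0.1, -0.4]
grip_width: 0.001
gripper_force: 0.0
```

```bash
cat >> h.py <<'E'
def look():
    im=ctrl.camera("top");t=ctrl.read_state()["t"];h=cv2.cvtColor(im,cv2.COLOR_BGR2HSV)
    m=cv2.inRange(h,(20,110,80),(35,255,255));m[:196]=0;m[230:]=0;m[:,:200]=0;m[:,345:]=0
    k,l,st,_=cv2.connectedComponentsWithStats(m,connectivity=8);i=1+np.argmax(st[1:,4])
    p=np.argwhere(l==i)[:,::-1].astype(float)
    b=np.array([bed(back("top",q,.066)) for q in p])
    s=ctrl.read_state();y=b[:,1].mean()
    print("t %.2f index y %.4f (n=%d rows %d-%d) to go %.4f tcp"%(t,y,len(p),p[:,1].min(),p[:,1].max(),.0975-y),bed(s["tcp_pos"]).round(4),"F",(s["contact_force"]@RB).round(2))
    return t,y
def vel(n=4):
    d=np.array([look() for _ in range(n)]);print("v %.4f"%np.polyfit(*d.T,1)[0])
E
python3 -c "
from h import *
look()"
```

```text
t 3.25 index y -0.1417 (n=27 rows 204-221) to go 0.2392 tcp [ 0.0039 -0.0625  0.1014] F [-0.47 -0.29 -0.12]
```

Request:
{"op": "play_rows", "data": {"series": "0.0025 0 0 0 0 0 0; 0.005 0 0 0 0 0 0; 0.0075 0 0 0 0 0 0; 0.01 0 0 0 0 0 0; 0.0125 0 0 0 0 0 0; 0.015 0 0 0 0 0 0; 0.0175 0 0 0 0 0 0; 0.02 0 0 0 0 0 0; 0.0225 0 0 0 0 0 0; 0.025 0 0 0 0 0 0"}}

```text
t: 4.08
tcp_pos: [0.5199, -0.0111, 0.1003]
ee_rot: [2.14, 2.3, -0.0]
contact_force: [0.5, -0.3, 0.7]
grip_width: 0.004
gripper_force: 0.2
```

```bash
python3 -c "
from h import *
s=ctrl.read_state();print(bed(s['tcp_pos']),s['contact_force']@RB)"
```

```text
[ 0.00308043 -0.03746886  0.10025588] [ 0.50464652 -0.35755117  0.73740172]
```

Request:
{"op": "play_rows", "data": {"series": "0.0025 0 0 0 0 0 0; 0.005 0 0 0 0 0 0; 0.0075 0 0 0 0 0 0; 0.01 0 0 0 0 0 0; 0.0125 0 0 0 0 0 0; 0.015 0 0 0 0 0 0; 0.0175 0 0 0 0 0 0; 0.02 0 0 0 0 0 0; 0.0225 0 0 0 0 0 0; 0.025 0 0 0 0 0 0"}}

```text
t: 4.92
tcp_pos: [0.5181, 0.0139, 0.1003]
ee_rot: [-2.14, -2.3, -0.0]
contact_force: [0.7, 0.1, -0.4]
grip_width: 0.0
gripper_force: 0.0
```

```bash
python3 -c "
from h import *
look()"
```

```text
t 4.97 index y -0.1074 (n=20 rows 212-222) to go 0.2049 tcp [ 0.0032 -0.0119  0.1003] F [ 0.06 -0.38 -0.06]
```

Request:
{"op": "play_rows", "data": {"series": "-0.003 0 0 0 0 0 0; -0.008 0 0 0 0 0 0; -0.015 0 0 0 0 0 0; -0.022 0 0 0 0 0 0; -0.029 0 0 0 0 0 0; -0.034 0 0 0 0 0 0; -0.038 0 0 0 0 0 0; -0.038 0 0 0 0 0 0; -0.038 0 0 0 0 0 0; -0.038 0 0 0 0 0 0"}}

```text
t: 5.8
tcp_pos: [0.5208, -0.0243, 0.1002]
ee_rot: [-2.14, -2.299, -0.0]
contact_force: [-0.6, -0.3, 0.1]
grip_width: -0.004
gripper_force: 0.0
```

```bash
python3 -c "
from h import *
look();look();look()"
```

```text
t 5.85 index y -0.0575 (n=22 rows 205-220) to go 0.1550 tcp [ 0.003  -0.0505  0.1002] F [-0.52  0.4   0.05]
t 5.90 index y -0.0544 (n=27 rows 205-219) to go 0.1519 tcp [ 0.003  -0.0504  0.1002] F [-0.22  0.25 -0.49]
t 5.95 index y -0.0508 (n=27 rows 205-219) to go 0.1483 tcp [ 0.0031 -0.0504  0.1003] F [-0.47  0.22  0.26]
```

Request:
{"op": "play_rows", "data": {"series": "0 0 0 0 0 0 0; 0 0 0 0 0 0 0; 0 0 0 0 0 0 0; 0 0 0 0 0 0 0; 0 0 0 0 0 0 0; 0 0 0 0 0 0 0; 0 0 0 0 0 0 0; 0 0 0 0 0 0 0; 0 0 0 0 0 0 0; 0 0 0 0 0 0 0"}}

```text
t: 6.78
tcp_pos: [0.5209, -0.0243, 0.1003]
ee_rot: [2.14, 2.3, 0.0]
contact_force: [-0.3, 0.5, -0.1]
grip_width: -0.003
gripper_force: 0.0
```

```bash
python3 -c "
from h import *
look();look()"
```

```text
t 6.83 index y -0.0042 (n=26 rows 206-221) to go 0.1017 tcp [ 0.0031 -0.0507  0.1003] F [-0.3   0.65 -0.38]
t 6.88 index y -0.0009 (n=27 rows 206-220) to go 0.0984 tcp [ 0.0031 -0.0507  0.1003] F [-0.88 -0.07 -0.53]
```

Request:
{"op": "play_rows", "data": {"series": "0 0 0 0 0 0 0; 0 0 0 0 0 0 0; 0 0 0 0 0 0 0; 0 0 0 0 0 0 0; 0 0 0 0 0 0 0; 0.0021 0 0 0 0 0 0; 0.0042 0 0 0 0 0 0; 0.0063 0 0 0 0 0 0; 0.0084 0 0 0 0 0 0; 0.0105 0 0 0 0 0 0"}}

```text
t: 7.72
tcp_pos: [0.5201, -0.0135, 0.1003]
ee_rot: [-2.14, -2.3, -0.0]
contact_force: [0.1, 0.6, 0.2]
grip_width: -0.001
gripper_force: 0.0
```

```bash
python3 -c "
from h import *
look()"
```

```text
t 7.77 index y 0.0445 (n=27 rows 207-224) to go 0.0530 tcp [ 0.0031 -0.0396  0.1003] F [-0.74 -0.23 -0.33]
```

Request:
{"op": "play_rows", "data": {"series": "0.0022 0 0 0 0 0 0; 0.0043 0 0 0 0 0 0; 0.0065 0 0 0 0 0 0; 0.0086 0 0 0 0 0 0; 0.0108 0 0 0 0 0 0; 0.0129 0 0 0 0 0 0; 0.0151 0 0 0 0 0 0; 0.0172 0 0 0 0 0 0; 0.0194 0 0 0 0 0 0; 0.0215 0 0 0 0 0 0"}}

```text
t: 8.6
tcp_pos: [0.5185, 0.0079, 0.1003]
ee_rot: [-2.14, -2.3, -0.0]
contact_force: [0.1, 1.2, -0.0]
grip_width: 0.001
gripper_force: 0.2
```

Request:
{"op": "play_rows", "data": {"series": "0.0022 0 0 0 0 0 0; 0.0043 0 0 0 0 0 0; 0.0065 0 0 0 0 0 0; 0.0086 0 0 0 0 0 0; 0.0108 0 0 0 0 0 0; 0.0129 0 0 0 0 0 0; 0.0155 0 0 0 0 0 0; 0.02 0 0 0 0 0 0; 0.025 0 0 0 0 0 0; 0.03 0 0 0 0 0 0"}}

```text
t: 9.43
tcp_pos: [0.5164, 0.038, 0.1003]
ee_rot: [2.141, 2.299, 0.0]
contact_force: [0.5, -0.2, 0.5]
grip_width: -0.002
gripper_force: 0.0
```

```bash
python3 -c "
from h import *
vel(4)"
```

```text
t 9.48 index y 0.0953 (n=30 rows 208-226) to go 0.0022 tcp [0.0032 0.0126 0.1003] F [0.86 0.11 0.17]
t 9.53 index y 0.0953 (n=28 rows 208-226) to go 0.0022 tcp [0.0032 0.0121 0.1003] F [-0.05 -0.26 -0.7 ]
t 9.58 index y 0.0957 (n=30 rows 208-226) to go 0.0018 tcp [0.0032 0.0118 0.1003] F [-0.3   0.28  0.25]
t 9.63 index y 0.0957 (n=28 rows 208-226) to go 0.0018 tcp [0.0033 0.0116 0.1003] F [-0.03 -0.51  0.6 ]
v 0.0034
```

Request:
{"op": "play_rows", "data": {"series": "0.012 0 0 0 0 0 0; 0.028 0 0 0 0 0 0; 0.044 0 0 0 0 0 0; 0.055 0 0 0 0 0 0; 0.055 0 -0.015 0 0 0 0; 0.055 0 -0.035 0 0 0 0; 0.055 0 -0.055 0 0 0 0; 0.055 0 -0.075 0 0 0 0; 0.055 0 -0.095 0 0 0 0; 0.055 0 -0.1 0 0 0 0"}}

```text
t: 10.47
tcp_pos: [0.5148, 0.0931, 0.2039]
ee_rot: [2.137, 2.297, 0.008]
contact_force: [0.2, -0.1, 0.6]
grip_width: 0.002
gripper_force: 0.0
```

```bash
python3 -c "
from h import *
vel(4);im=ctrl.camera('top');cv2.imwrite('pics/top2.png',cv2.resize(im[170:250,200:300],None,fx=6,fy=6,interpolation=2))
im=ctrl.camera('scene');cv2.imwrite('pics/sc2.png',cv2.resize(im[180:260,270:390],None,fx=6,fy=6,interpolation=2))"
```

```text
t 10.52 index y 0.0985 (n=24 rows 208-220) to go -0.0010 tcp [0.0056 0.0668 0.2034] F [0.26 0.09 0.34]
t 10.57 index y 0.0986 (n=26 rows 208-221) to go -0.0011 tcp [0.0045 0.0667 0.2016] F [-0.16  0.13 -0.31]
t 10.62 index y 0.0986 (n=26 rows 208-221) to go -0.0011 tcp [0.0034 0.0666 0.2001] F [-0.18  0.87 -0.68]
t 10.67 index y 0.0986 (n=26 rows 208-221) to go -0.0011 tcp [0.0026 0.0665 0.1992] F [-0.13 -0.12  0.33]
v 0.0008
```

View pics/top2.png

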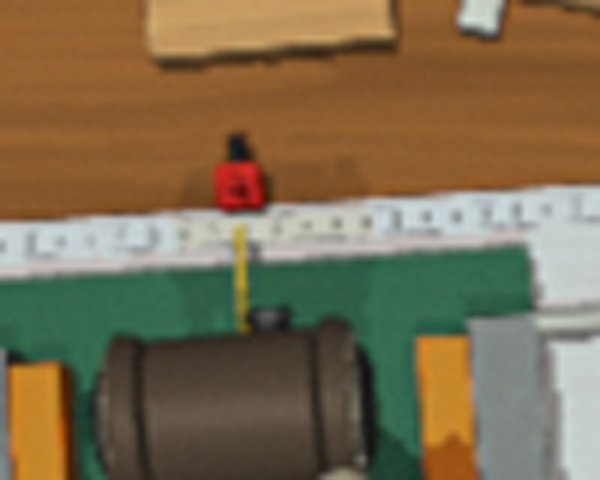

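View pics/sc2.png

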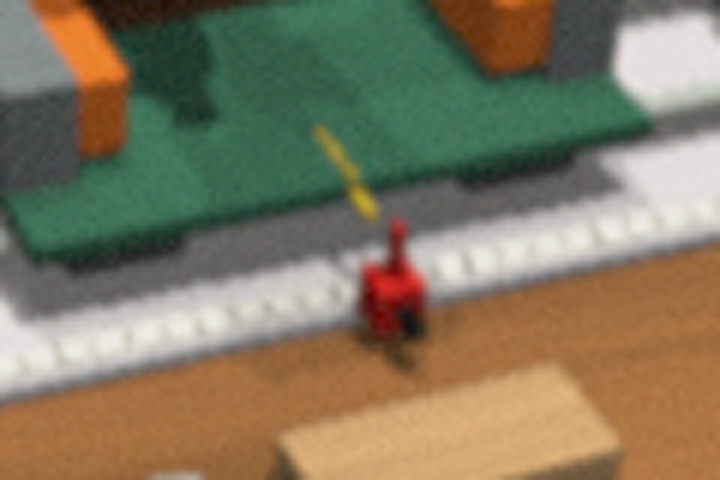

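The top crop puts the tab tip at (239,228), directly under the pointer block's centre at (239,185). The scene crop also shows the tab leading to the blade. Next I'll wait out the dwell and check for drift.

Request:
{"op": "play_rows", "data": {"series": "0 0 -0.02 0 0 0 0; 0 0 -0.04 0 0 0 0; 0 0 -0.04 0 0 0 0; 0 0 -0.04 0 0 0 0; 0 0 -0.04 0 0 0 0; 0 0 -0.04 0 0 0 0; 0 0 -0.04 0 0 0 0; 0 0 -0.04 0 0 0 0; 0 0 -0.04 0 0 0 0; 0 0 -0.04 0 0 0 0"}}

```text
t: 11.6
tcp_pos: [0.5123, 0.0924, 0.2399]
ee_rot: [-2.14, -2.299, 0.001]
contact_force: [-0.7, 0.2, 0.8]
grip_width: -0.001
gripper_force: 0.0
```

Request:
{"op": "play_rows", "data": {"series": "0 0 0 0 0 0 0; 0 0 0 0 0 0 0; 0 0 0 0 0 0 0; 0 0 0 0 0 0 0; 0 0 0 0 0 0 0; 0 0 0 0 0 0 0; 0 0 0 0 0 0 0; 0 0 0 0 0 0 0; 0 0 0 0 0 0 0; 0 0 0 0 0 0 0"}}

```text
t: 12.43
tcp_pos: [0.5125, 0.0924, 0.2403]
ee_rot: [2.14, 2.3, -0.0]
contact_force: [0.8, -0.1, 0.2]
grip_width: 0.002
gripper_force: 0.0
```

```bash
python3 -c "
from h import *
vel(3)"
```

```text
t 12.48 index y 0.0991 (n=23 rows 208-220) to go -0.0016 tcp [0.0034 0.0663 0.2403] F [-0.46  0.57 -0.63]
t 12.53 index y 0.0991 (n=23 rows 208-220) to go -0.0016 tcp [0.0034 0.0663 0.2403] F [0.99 0.13 1.  ]
t 12.58 index y 0.0991 (n=23 rows 208-220) to go -0.0016 tcp [0.0034 0.0663 0.2403] F [ 0.12 -0.46 -0.42]
v 0.0000
```

Request:
{"op": "play_rows", "data": {"series": "0 0 0 0 0 0 0; 0 0 0 0 0 0 0; 0 0 0 0 0 0 0; 0 0 0 0 0 0 0; 0 0 0 0 0 0 0; 0 0 0 0 0 0 0; 0 0 0 0 0 0 0; 0 0 0 0 0 0 0; 0 0 0 0 0 0 0; 0 0 0 0 0 0 0"}}

```text
t: 13.42
tcp_pos: [0.5125, 0.0924, 0.2403]
ee_rot: [2.14, 2.3, 0.0]
contact_force: [-0.4, 0.0, -0.8]
grip_width: -0.0
gripper_force: 0.0
```

```bash
python3 -c "
from h import *
vel(3)"
```

```text
t 13.47 index y 0.0991 (n=23 rows 208-220) to go -0.0016 tcp [0.0034 0.0664 0.2403] F [-0.3  -0.22 -0.45]
t 13.52 index y 0.0992 (n=22 rows 208-220) to go -0.0017 tcp [0.0034 0.0663 0.2403] F [ 0.25 -0.37 -0.15]
t 13.57 index y 0.0991 (n=23 rows 208-220) to go -0.0016 tcp [0.0034 0.0664 0.2403] F [ 0.1  -0.29  0.76]
v 0.0000
```

The carriage is at rest about 1.6 mm from the pointer, and the hand is clear, so I'm handing in.

```bash
python3 -c "
from rig import ctrl
print(ctrl.finish_job())"
```

```text
the job is handed in; nothing more can be done
None
```

The carriage stands at rest about 2 mm from the pointer by camera measurement (12 mm allowed), the hand is clear above it, and I handed the job in at about 13.6 s; no verdict came back.

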